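# Refit the crank of a hand mill

### The arm

A 6-joint arm with a two-finger parallel gripper is mounted at the origin on a cart in front of the work surface, level with it; the furniture and walls round the work are solid. World frame = base frame: x ahead of the robot, y to its left, z up, the work surface at z = 0. Lengths are in m, angles in rad, forces in N, time in s.
With the tool pointing down it reaches from about 0.35 to 0.975 m from the base axis. Payload 4.9 kg.
Tool frame: the origin (TCP) lies on the centre line of the jaws, within the pads' length; the fingertips stand 14 mm ahead of it and the grasp point (between the pads) lies 5 mm behind it (manip.nose_length is the distance from the TCP to the fingertips, in m); z points along the fingers, y is the line along which they close (so a half turn about z gives the same grasp; the last joint's range is limited). The gripper opens to 85 mm and grips with 20 to 120 N. Pads are 22 mm wide; open, the fingers measure 114 mm over their backs; the gripper's body (76 mm by 85 mm) begins 54 mm behind the grasp point. The pads swing forward as they close: fully open they stand 13 mm farther back than shut.
Start: joints at [-1.397, 0.053, 1.613, -0, 1.476, -0.119], TCP at [0.18, -0.598, 0.245] pointing down, gripper open.
Joint ranges: [-3.01, 3.01], [-1.01, 2.22], [0.06, 2.58], [-1.02, 4.17], [0.09, 2.62], [-3.14, 3.14]. Speed limits (rad/s): [2.57, 2.57, 3.14, 3.14, 3.14, 3.14].

### API

Orientations are given as a unit quaternion [w, x, y, z].
In Python, from plant import manip, imaging gives the robot as it stands.
- The arm moves only by the tool play_rows, never from a script. Its argument "commands" is a list of rows, each a list of 6 numbers: the shift along the tool's x, y, z in mm, then the turn, a rotation vector about the tool's x, y, z in degrees. A call has 1 to 5 rows; each row shifts and turns the commanded pose from where the row before left it, along the tool's axes as they then stand; what a row does not reach is not made up. A row lasts 1/12 s, in which the tool goes at most 41.7 mm and 7.16 degrees, less where a joint would pass 70% of its speed; a pose out of reach is approached as far as the arm can. A call is refused whole if a number of a shift passes 41.7 or a number of a turn 7.16, either way. A call with a gripper value outside its range is refused whole. "hand" is the finger opening in mm, from 0 to 85.4, set as the call begins (left out, the last holds). The fingers move at their own pace and stop on an object; the grip force is fixed at half the most. Time passes only in rows, so rows that do not move let the fingers close. It gives the time, the measured TCP pose, the force, the opening and the grip force at its end, in the units of the state.
- manip.state(): the state, without advancing time (a new reading comes with each control period).
- imaging.grab_frame(name): name is "scene" or "top" or "wrist"; returns a dict with "image" (480x640x3 uint8, red, green, blue), "fx", "fy", "cx", "cy" (pixels), "R" (3x3) and "t" (3): a world point X has camera coordinates R X + t; the wrist camera has in their place "mount" (4x4, takes a point from camera to tool coordinates, whose origin is the TCP and whose axes are the flange's). Camera axes: x right, y down, z forward; pixel columns grow to the right and rows downward; lengths in m; the calibration is good to about 2 mm. A picture is of the moment at which its call begins: read the wrist's pose just before it. There is no depth.
- manip.job_done(): hands the job in; it is judged then, once.
The state is a dict: "time": time; "joint_pos": joint angles; "joint_vel": joint speeds; "joint_efforts": joint torques, N m; "tool_pos": TCP position; "tool_rot": TCP orientation; "contact_force": force on the tool from outside, world axes, zero at the start; "ft_torque": the same for the moment, N m; "gripper_width": opening from 0.0 (shut) to 1.0 (fully open); "grasp_force": force on a finger pad.
Only numpy, scipy, OpenCV 4.12 (cv2) and the standard library are available. Lean on these libraries where they do the work, as an engineer would, in place of code of your own. Each camera call takes 0.05 s, during which the arm holds its last target. There are 200 camera calls.

### The job

Put the loose crank onto the ribbed shaft on top of the hand mill: index it until its cross-shaped hole matches the four ribs, and let it slide down fully home on the shoulder, gently, never forcing it down or jamming it. Then, with the crank, turn the mill by at least 65 degrees either way to check that it drives, and leave the crank seated there, released, with the jars and the salt shaker around left where they stand.

Things in the scene. Friction and masses are not known exactly. Their poses are not given: they have to be found in the camera images.
- crank: The loose crank, 0.2 kg. Origin: centre of its hub's underside, on the hole's axis; z up, x along the arm. Hub: square steel block 32 x 32 mm, 40 mm high, flat sides (faces at x, y = +-16 mm). A cross-shaped hole goes right through along z: two crossing slots, along x and along y, each 8 mm wide, 25 mm long. Flat arm 18 mm wide, 8 mm thick, level with the hub's underside, out to x = 114 mm.
- crank_knob (a point): Top of the wooden knob, 25 mm across, that stands on the end of the crank's arm, 102 mm from the hole's axis and 52 mm above the hub's underside.
- mill: The hand mill, fixed to the worktop: an upright round metal body 100 mm across on a 116 mm wooden foot, its top cover 105 mm up, a small wooden drawer with brass knob on its -x side. Origin: centre of its underside; z up. Its shaft stands upright on its axis.
- mill_seat (a point): Centre of the shoulder (top of a round boss 40 mm across, 117 mm above the worktop) on which the crank's underside must come to rest. From it the upright shaft rises: four ribs in a cross, each 5.6 mm wide, 23 mm over opposite ribs, 18 mm high with square tops, and between and above them a round pilot pin.
- pin_tip (a point): Tip of the round pilot pin, on the shaft's axis 30 mm above the shoulder; 10.2 mm diameter, coned over its last 4 mm. It enters the crank's hole at any angle. The ribs enter only within about 5 degrees of one of four angles a quarter turn apart. The ribs' angle differs from run to run and no pose here gives it: see it roughly, or rest the crank lightly on the ribs and turn it until it drops.
- mill_drive (a joint): How far the mill's shaft has been turned since the start, rad, positive counter-clockwise from above, 0 at the start. Turning it takes about 0.1 N m, so light rubbing does not turn it; it stays where it is left. It tells nothing of the ribs' angle.
- salt_shaker: Bystander: loose salt shaker, 44 mm across, 90 mm high; origin at the centre of its underside.
- spice_jar: Bystander: loose dark-capped spice jar, 41 mm across, 105 mm high; origin at the centre of its underside.
- honey_jar: Bystander: loose wide jar with black lid, 71 mm across, 110 mm high; origin at the centre of its underside.
Not all that is in view belongs to the job. Leave any blue look-alike of the crank alone. Leave any red look-alike of the mill alone.

How it is judged:
By the outcome, as a careful person would: the job done as asked, in the order asked, and still so for the second after the job is handed in, with the robot touching nothing.
It also fails if it takes over 64 s, if anything falls off the work surface, if the arm or the gripper's body presses on something with over 40 N, if the wrist force passes 120 N, or if a joint passes its speed limit or range.

## Working session

There is one attempt and no reset: what is moved stays moved. The work goes in short steps, Python scripts to look and compute and a tool call to move; the robot and the scene stay as the last step left them, time stands still between calls to the robot, and variables do not carry over. Pictures are saved under pics/ and viewed, at most 10 in all, crops included, and the job is handed in when it is done.

Besides the shell and the picture viewer there is one more tool, called after ">>>" as name(argument=value, ...), one argument or row to a line, values as JSON. play_rows: Moves the arm, as the interface text tells. Its arguments: {"type":"object","properties":{"commands":{"type":"array","items":{"type":"array","items":{"type":"number"}}},"hand":{"type":"number"}},"required":["commands"]}

```bash
ls; mkdir -p pics
python3 - <<'E'
from plant import manip, imaging
import cv2,pickle
print(manip.state())
for n in ("scene","top"):
    f=imaging.grab_frame(n); pickle.dump(f,open(n+'.pkl','wb'))
    cv2.imwrite(f'pics/{n}0.png',f["image"][:,:,::-1]); print({k:v for k,v in f.items() if k!="image"})
E
```

```text
pics
{'time': 0.0, 'joint_pos': array([-1.39699542e+00,  5.33660035e-02,  1.61433621e+00, -2.14722698e-05,
        1.47597881e+00, -1.18993099e-01]), 'joint_vel': array([-1.92314604e-03,  2.79945439e-03, -4.79043498e-04,  2.53016649e-03,
        1.18862071e-05, -8.79788321e-04]), 'joint_efforts': array([-7.44645058e-04, -3.93681514e+01, -3.70180035e+01, -1.38186451e-04,
        7.00630015e-03, -5.98012520e-06]), 'tool_pos': array([ 0.18028611, -0.59779885,  0.2440321 ]), 'tool_rot': array([-1.04349944e-03,  9.89302395e-01,  1.45875568e-01, -3.92939756e-05]), 'contact_force': array([-0.46027931,  0.63649142, -1.36918027]), 'ft_torque': array([ 0.02378621, -0.01549204, -0.01469667]), 'grasp_force': 0.0, 'gripper_width': 0.9996949269041145}
{'fx': 485.72456446948684, 'fy': 485.72456446948684, 'cx': 314.36414562899574, 'cy': 246.996622558401, 'R': array([[ 0.85857434, -0.51243267,  0.01621281],
       [-0.26396389, -0.46893545, -0.84286571],
       [ 0.43951469,  0.71938328, -0.53787967]]), 't': array([-0.54467869,  0.17295555,  1.15051828])}
{'fx': 481.1263950244399, 'fy': 481.1263950244399, 'cx': 311.3009800168131, 'cy': 242.45936606609146, 'R': array([[ 0.04570808, -0.99894242,  0.00498061],
       [-0.97433879, -0.04568121, -0.22040224],
       [ 0.22039667,  0.00522136, -0.97539635]]), 't': array([-0.18837464,  0.57010796,  1.13038855])}
```

View pics/scene0.png

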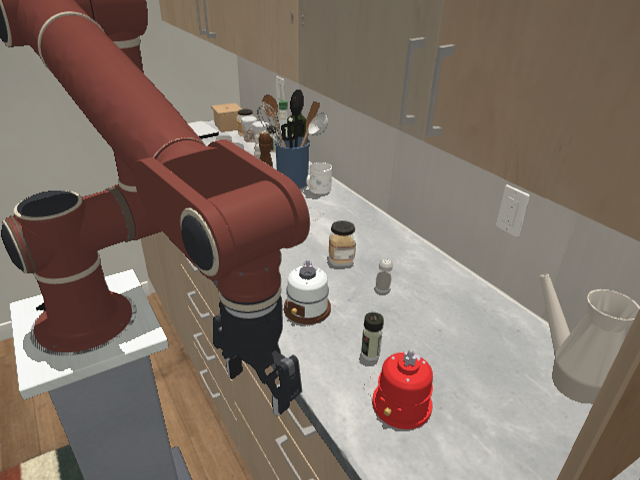

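View pics/top0.png

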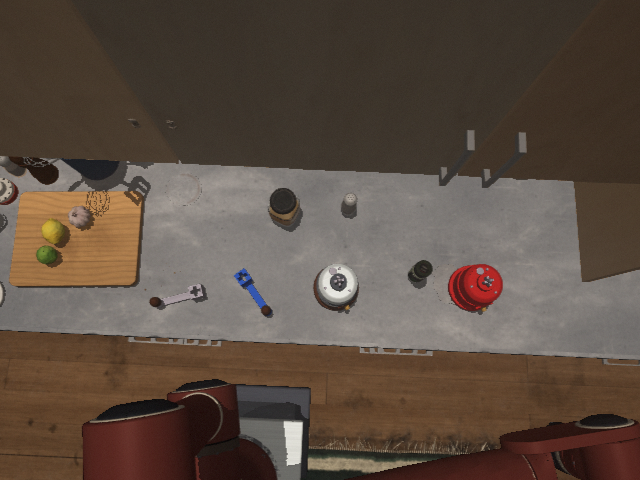

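The top view shows the loose crank with its hub near (196,292) and knob near (155,301). The mill's shaft is at (338,283), with the blue and red look-alikes beside them, the honey jar at (284,200), the salt shaker at (349,203) and the spice jar at (421,270).

```bash
cat > h.py <<'E'
import numpy as np,cv2,pickle
from scipy.spatial.transform import Rotation as Ro
def cast(f,u,v,z,R=None,t=None):
    R=f["R"] if R is None else R; t=f["t"] if t is None else t
    d=R.T@np.array([(u-f["cx"])/f["fx"],(v-f["cy"])/f["fy"],1]); c=-R.T@t
    return c+d*(z-c[2])/d[2]
def rot(s): q=s["tool_rot"]; return Ro.from_quat([q[1],q[2],q[3],q[0]]).as_matrix()
def wrist(f,s):
    M=np.array(f["mount"]); Rt=rot(s); Rwc=Rt@M[:3,:3]; c=s["tool_pos"]+Rt@M[:3,3]
    return Rwc.T,-Rwc.T@c
def proj(f,X,R=None,t=None):
    R=f["R"] if R is None else R; t=f["t"] if t is None else t
    p=R@np.asarray(X)+t; return p[0]/p[2]*f["fx"]+f["cx"],p[1]/p[2]*f["fy"]+f["cy"]
E
python3 - <<'E'
from h import *
f=pickle.load(open('top.pkl','rb'));s=pickle.load(open('scene.pkl','rb'))
for n,u,v,z in [("hub",196,292,.04),("knob",155,301,.05),("pin",338.5,282,.145),("red",489,282,.145),("honey",283,199,.11),("salt",350,198,.09),("spice",424,267,.105),("blueknob",266,310,.05),("bluehub",244,277,.04)]:
    X=cast(f,u,v,z); print(n,X.round(3),np.round(proj(s,X)))
im=f["image"]
cv2.imwrite('pics/c0.png',np.hstack([cv2.resize(im[270:320,140:220],None,fx=5,fy=5,interpolation=2),cv2.resize(im[258:308,300:380],None,fx=5,fy=5,interpolation=2)])[:,:,::-1])
E
```

```text
hub [0.445 0.117 0.04 ] [238. 236.]
knob [0.417 0.213 0.05 ] [216. 221.]
pin [ 0.471 -0.228  0.145] [305. 262.]
red [ 0.487 -0.57   0.145] [407. 352.]
honey [ 0.673 -0.088  0.11 ] [344. 226.]
salt [ 0.69  -0.253  0.09 ] [385. 260.]
spice [ 0.522 -0.432  0.105] [375. 319.]
blueknob [ 0.408 -0.059  0.05 ] [251. 267.]
bluehub [0.488 0.002 0.04 ] [269. 250.]
```

View pics/c0.png

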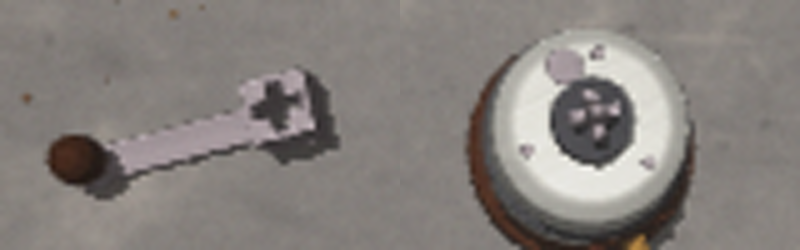

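The crop shows the crank hub's hole at about (195.6,290.6) and its knob at (155,301). The mill's ribs look turned about 14° counter-clockwise in the image. I'll go above the mill first for a close wrist view.

>>> play_rows(
  commands=[
    [32,-22.5,-5,0,0,0],
    [32,-22.5,-5,0,0,0],
    [32,-22.5,-5,0,0,0],
    [32,-22.5,-5,0,0,0],
    [32,-22.5,-5,0,0,0],
  ],
)

```text
time: 0.52
tool_pos: [0.3017, -0.4427, 0.2699]
tool_rot: [-0.0, 0.989, 0.146, -0.0]
contact_force: [0.1, 0.1, -0.3]
gripper_width: 0.999
grasp_force: 0.0
```

>>> play_rows(
  commands=[
    [32,-22.5,-5,0,0,0],
    [32,-22.5,-5,0,0,0],
    [32,-22.5,-5,0,0,0],
    [32,-22.5,-5,0,0,0],
    [0,0,0,0,0,0],
  ],
)

```text
time: 0.93
tool_pos: [0.401, -0.3169, 0.2913]
tool_rot: [-0.0, 0.989, 0.149, 0.001]
contact_force: [0.4, -0.6, 0.7]
gripper_width: 0.998
grasp_force: 0.0
```

```bash
cat > look.py <<'E'
import sys
from h import *
from plant import manip, imaging
s=manip.state(); f=imaging.grab_frame("wrist"); n=sys.argv[1]
pickle.dump((f,s),open(n+'.pkl','wb')); cv2.imwrite(f'pics/{n}.png',f["image"][:,:,::-1])
R,t=wrist(f,s); print(s["time"],s["tool_pos"].round(4),np.degrees(np.arctan2(rot(s)[1,0],rot(s)[0,0])).round(2),s["joint_pos"].round(3))
print(np.round(f["mount"],3).tolist())
for X in [(.471,-.228,.147),(.471,-.228,.117),(.443,.117,.04),(.417,.213,.05)]: print(X,np.round(proj(f,X,R,t)))
E
python3 look.py w1
```

```text
0.9333 [ 0.401  -0.3169  0.2913] 17.19 [-0.816 -0.248  1.817  0.003  1.572  0.455]
[[0.001, -0.965, -0.264, 0.067], [1.0, 0.001, -0.001, -0.0], [0.001, -0.264, 0.965, -0.128], [0.0, 0.0, 0.0, 1.0]]
(0.471, -0.228, 0.147) [215.  78.]
(0.471, -0.228, 0.117) [226.  82.]
(0.443, 0.117, 0.04) [-178.   -8.]
(0.417, 0.213, 0.05) [-322.  -17.]
```

>>> play_rows(
  commands=[
    [31,-21.5,0,0,0,0],
    [31,-21.5,0,0,0,0],
    [31,-21.5,0,0,0,0],
    [0,0,0,0,0,0],
    [0,0,0,0,0,0],
  ],
)

```text
time: 1.4
tool_pos: [0.4683, -0.2323, 0.2895]
tool_rot: [-0.0, 0.989, 0.147, -0.001]
contact_force: [0.1, 0.1, 0.5]
gripper_width: 1.003
grasp_force: 0.0
```

```bash
python3 look.py w2
```

```text
1.4 [ 0.4683 -0.2323  0.2895] 16.9 [-6.030e-01 -2.160e-01  1.793e+00 -1.000e-03  1.566e+00  6.730e-01]
[[0.001, -0.965, -0.264, 0.067], [1.0, 0.001, -0.001, -0.0], [0.001, -0.264, 0.965, -0.128], [0.0, 0.0, 0.0, 1.0]]
(0.471, -0.228, 0.147) [316. 221.]
(0.471, -0.228, 0.117) [317. 212.]
(0.443, 0.117, 0.04) [-78. 109.]
(0.417, 0.213, 0.05) [-209.  105.]
```

View pics/w2.png

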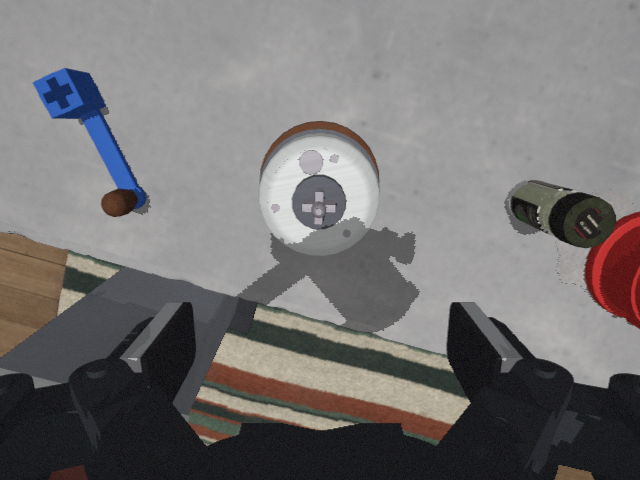

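The wrist view shows the mill's dark boss at about (319,202), with the ribs' cross at about (318,208) nearly square with the image. The blue crank is at left and the spice jar at right.

Run:
```python
from h import *
def boss(f,c,r,R=None,t=None):
    g=cv2.cvtColor(f["image"],cv2.COLOR_RGB2GRAY); m=np.zeros_like(g); cv2.circle(m,c,r,255,-1)
    d=((g<115)&(m>0)).astype(np.uint8)
    cs,_=cv2.findContours(d,0,1); k=cv2.convexHull(max(cs,key=cv2.contourArea)); e=cv2.fitEllipse(k); print("ell",e)
    print("boss",cast(f,*e[0],.117,R,t).round(4), "r mm", np.linalg.norm(cast(f,e[0][0]+e[1][0]/2,e[0][1],.117,R,t)-cast(f,*e[0],.117,R,t)))
    return e
f=pickle.load(open('top.pkl','rb')); boss(f,(338,282),12)
f,s=pickle.load(open('w2.pkl','rb')); R,t=wrist(f,s); e=boss(f,(319,202),30,R,t)
im=f["image"][170:240,280:360]; cv2.imwrite('pics/c1.png',cv2.resize(im,None,fx=7,fy=7,interpolation=2)[:,:,::-1])
```

```text
ell ((337.9685363769531, 281.7308654785156), (16.05257225036621, 17.361560821533203), 169.5171356201172)
boss [ 0.4755 -0.2284  0.117 ] r mm 0.018689208715826574
ell ((318.7815246582031, 201.846435546875), (53.14226531982422, 54.730735778808594), 0.24504870176315308)
boss [ 0.4785 -0.2273  0.117 ] r mm 0.0191427485626674
```

View pics/c1.png

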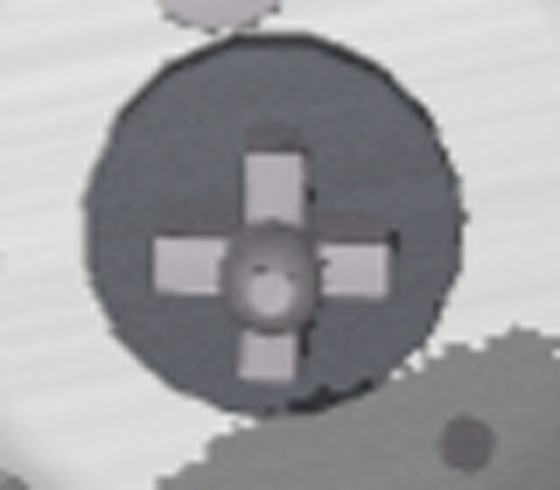

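The crop shows the cross clearly: rib ends at crop (153,266), (389,271), (275,152) and (268,381), with the pin between them.

Run:
```python
from h import *
f,s=pickle.load(open('w2.pkl','rb')); R,t=wrist(f,s)
P=[cast(f,280+(u+.5)/7-.5,170+(v+.5)/7-.5,.135,R,t) for u,v in [(153,266),(389,271),(275,152),(268,381)]]
for a,b in ((0,1),(3,2)):
    d=P[b]-P[a]; print((P[a]+P[b])[:2]/2, np.linalg.norm(d), np.degrees(np.arctan2(d[1],d[0])))
Rt=rot(s)
for tgt in [(.443,.117)]:
    d=Rt.T@(np.array([*tgt,.25])-s["tool_pos"]); print((d*1000).round(1))
```

```text
[ 0.47762884 -0.22733729] 0.02292838626299226 -74.29154014975371
[ 0.47771756 -0.2273554 ] 0.022637605842591967 15.119795603457785
[  77.4 -341.5   39.7]
```

>>> play_rows(
  commands=[
    [8.6,-38,0,0,0,0],
    [8.6,-38,0,0,0,0],
    [8.6,-38,0,0,0,0],
    [8.6,-38,0,0,0,0],
    [8.6,-38,0,0,0,0],
  ],
)

```text
time: 1.87
tool_pos: [0.4536, -0.0388, 0.2901]
tool_rot: [0.0, 0.99, 0.144, -0.0]
contact_force: [1.3, 0.6, 0.1]
gripper_width: 0.999
grasp_force: 0.0
```

>>> play_rows(
  commands=[
    [8.6,-38,10,0,0,0],
    [8.6,-38,10,0,0,0],
    [8.6,-38,10,0,0,0],
    [8.6,-38,10,0,0,0],
    [0,0,10,0,0,-7],
  ],
)

```text
time: 2.28
tool_pos: [0.4426, 0.1207, 0.2397]
tool_rot: [-0.001, 0.978, 0.208, 0.0]
contact_force: [0.5, -0.7, -0.3]
gripper_width: 0.996
grasp_force: 0.0
```

>>> play_rows(
  commands=[
    [0,0,10,0,0,-7],
    [0,0,10,0,0,-7],
    [0,0,10,0,0,-7],
    [0,0,10,0,0,-7],
    [0,0,0,0,0,-7],
  ],
)

```text
time: 2.7
tool_pos: [0.4424, 0.1151, 0.1975]
tool_rot: [-0.001, 0.871, 0.492, -0.002]
contact_force: [-0.0, -1.4, -0.1]
gripper_width: 0.999
grasp_force: 0.0
```

>>> play_rows(
  commands=[
    [0,0,0,0,0,-7],
    [0,0,0,0,0,-7],
    [0,0,0,0,0,-7],
    [0,0,0,0,0,-7],
    [0,0,0,0,0,-7],
  ],
)

```text
time: 3.12
tool_pos: [0.4437, 0.1151, 0.2]
tool_rot: [0.0, 0.682, 0.731, -0.0]
contact_force: [0.3, 0.1, 0.3]
gripper_width: 1.004
grasp_force: 0.0
```

>>> play_rows(
  commands=[
    [0,0,0,0,0,-7],
    [0,0,0,0,0,-5],
    [0,0,0,0,0,0],
    [0,0,0,0,0,0],
  ],
)

```text
time: 3.45
tool_pos: [0.4437, 0.1156, 0.2001]
tool_rot: [-0.0, 0.605, 0.796, -0.0]
contact_force: [0.3, -0.1, -0.2]
gripper_width: 0.996
grasp_force: 0.0
```

```bash
python3 look.py w3
```

```text
3.45 [0.4437 0.1156 0.2001] 105.5 [ 0.093 -0.333  2.036 -0.     1.439 -0.178]
[[0.001, -0.965, -0.262, 0.067], [1.0, 0.001, -0.001, 0.0], [0.001, -0.262, 0.965, -0.128], [0.0, 0.0, 0.0, 1.0]]
(0.471, -0.228, 0.147) [222. 754.]
(0.471, -0.228, 0.117) [231. 695.]
(0.443, 0.117, 0.04) [320. 219.]
(0.417, 0.213, 0.05) [321.  64.]
```

View pics/w3.png

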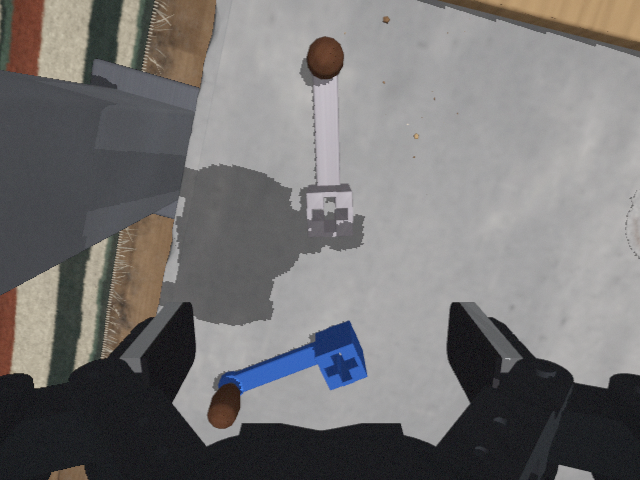

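The wrist view shows the crank's hub top at about (330,215), its knob at (325,56), and the arm nearly vertical in the image. The blue one, at (340,365), is clear of the jaws.

Run:
```python
from h import *
f,s=pickle.load(open('w3.pkl','rb'))
cv2.imwrite('pics/c2.png',cv2.resize(f["image"][175:255,290:370],None,fx=7,fy=7,interpolation=2)[:,:,::-1])
```

```text
(no output)
```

View pics/c2.png

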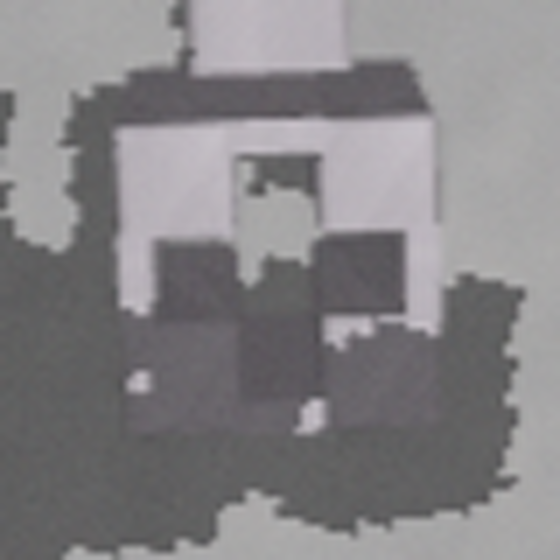

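The crop shows the hub's hole centred at crop (279.5,277), with ends at (156,277), (405,272), (278,155) and (280,402).

Run:
```python
from h import *
f,s=pickle.load(open('w3.pkl','rb')); R,t=wrist(f,s)
C=lambda u,v: cast(f,290+(u+.5)/7-.5,175+(v+.5)/7-.5,.04,R,t)
for a,b in (((156,277),(405,272)),((280,402),(278,155)),((117,129),(434,116)),((124,434),(117,129))):
    A,B=C(*a),C(*b); d=B-A; print((A+B)[:2]/2,np.linalg.norm(d),np.degrees(np.arctan2(d[1],d[0])))
k=cast(f,325,54,.05,R,t); h=C(279.5,277); print(h,k,np.linalg.norm((k-h)[:2]),np.degrees(np.arctan2(*(k-h)[1::-1])))
print(rot(s).T@(h-s["tool_pos"])*1000)
```

```text
[0.44828664 0.12246159] 0.02474533365060667 16.723167526614358
[0.44829656 0.12189744] 0.02507689928305647 106.29535613996575
[0.44365485 0.13695824] 0.031092256498667627 17.909847397347715
[0.4332163  0.11730858] 0.03098668966249287 106.32222301552198
[0.4482635  0.12219195 0.04      ] [0.41764472 0.21935251 0.05      ] 0.10187091966043642 107.49151031585917
[  5.14097927   6.26214376 160.06292885]
```

>>> play_rows(
  commands=[
    [5,6.3,0,0,0,-1.3],
    [0,0,30,0,0,0],
    [0,0,35,0,0,0],
    [0,0,35,0,0,0],
    [0,0,30,0,0,0],
  ],
)

```text
time: 3.92
tool_pos: [0.448, 0.1237, 0.0684]
tool_rot: [-0.0, 0.594, 0.804, -0.0]
contact_force: [-0.4, 0.1, -0.8]
gripper_width: 0.998
grasp_force: 0.0
```

>>> play_rows(
  commands=[
    [0,0,26,0,0,0],
    [0,0,14,0,0,0],
    [0,0,6,0,0,0],
    [0,0,0,0,0,0],
    [0,0,0,0,0,0],
  ],
)

```text
time: 4.33
tool_pos: [0.449, 0.1237, 0.0249]
tool_rot: [0.0, 0.594, 0.804, 0.0]
contact_force: [0.0, 0.1, 0.4]
gripper_width: 0.999
grasp_force: 0.0
```

```bash
python3 look.py w4
python3 - <<'E'
from h import *
f,s=pickle.load(open('w4.pkl','rb')); R,t=wrist(f,s); print(proj(f,(.4483,.1222,.04),R,t))
E
```

```text
4.3333 [0.449  0.1237 0.0249] 107.08 [ 0.109 -0.077  2.14   0.     1.077 -0.189]
[[0.001, -0.965, -0.262, 0.067], [1.0, 0.001, -0.001, 0.0], [0.001, -0.262, 0.965, -0.128], [0.0, 0.0, 0.0, 1.0]]
(0.471, -0.228, 0.147) [  12. 1708.]
(0.471, -0.228, 0.117) [  75. 1385.]
(0.443, 0.117, 0.04) [294. 367.]
(0.417, 0.213, 0.05) [300. -12.]
(np.float64(316.10161183155304), np.float64(356.99753546865736))
```

View pics/w4.png

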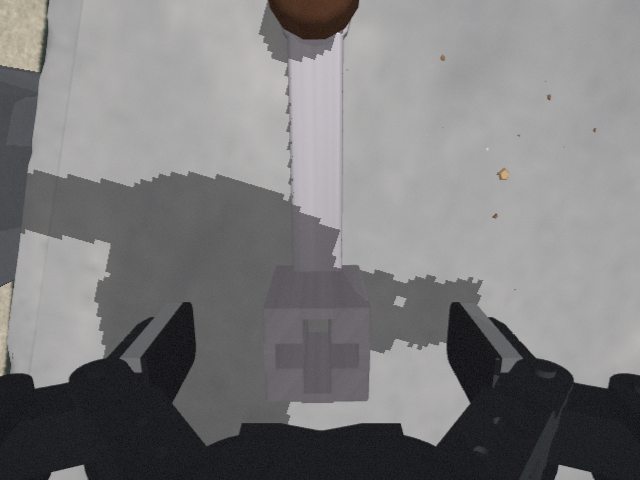

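The hub stands centred between the jaws, its hole at about (317,356) against a predicted (316,357), so I'm closing.

>>> play_rows(
  commands=[
    [0,0,0,0,0,0],
    [0,0,0,0,0,0],
    [0,0,0,0,0,0],
    [0,0,0,0,0,0],
    [0,0,0,0,0,0],
  ],
  hand=10,
)

```text
time: 4.8
tool_pos: [0.4489, 0.1236, 0.0252]
tool_rot: [0.001, 0.594, 0.804, 0.0]
contact_force: [-0.8, 0.8, -1.1]
gripper_width: 0.363
grasp_force: 60.5
```

>>> play_rows(
  commands=[
    [0,0,0,0,0,0],
    [0,0,0,0,0,0],
    [0,0,0,0,0,0],
    [0,0,0,0,0,0],
    [0,0,0,0,0,0],
  ],
)

```text
time: 5.22
tool_pos: [0.4489, 0.1236, 0.0251]
tool_rot: [0.0, 0.594, 0.804, 0.0]
contact_force: [-0.6, 0.4, 5.8]
gripper_width: 0.365
grasp_force: 61.4
```

>>> play_rows(
  commands=[
    [0,0,-20,0,0,0],
    [0,0,-40,0,0,0],
    [0,0,-40,0,0,0],
    [0,0,-40,0,0,0],
    [0,0,-40,0,0,0],
  ],
)

```text
time: 5.63
tool_pos: [0.4468, 0.1234, 0.2044]
tool_rot: [-0.001, 0.594, 0.804, -0.001]
contact_force: [1.7, -0.3, -2.3]
gripper_width: 0.363
grasp_force: 60.5
```

>>> play_rows(
  commands=[
    [-16,-6,-10,0,0,0.5],
    [-33,-12,0,0,0,0.5],
    [-33,-12,0,0,0,0.7],
    [-33,-12,0,0,0,0],
    [-33,-12,0,0,0,0],
  ],
)

```text
time: 6.05
tool_pos: [0.4358, -0.0347, 0.2129]
tool_rot: [-0.001, 0.606, 0.796, -0.0]
contact_force: [0.9, -0.0, -3.0]
gripper_width: 0.367
grasp_force: 60.8
```

>>> play_rows(
  commands=[
    [-33,-12,0,0,0,0],
    [-33,-12,0,0,0,0],
    [-33,-12,0,0,0,0],
    [-33,-12,0,0,0,0],
    [-33,-12,0,0,0,0],
  ],
)

```text
time: 6.47
tool_pos: [0.4217, -0.2098, 0.2127]
tool_rot: [-0.001, 0.606, 0.795, 0.0]
contact_force: [0.5, -0.3, -2.1]
gripper_width: 0.362
grasp_force: 60.8
```

>>> play_rows(
  commands=[
    [-33,-12,0,0,0,0],
    [-20,-8,0,0,0,0],
    [-5,-2,0,0,0,0],
    [0,0,0,0,0,0],
    [0,0,0,0,0,0],
  ],
)

```text
time: 6.88
tool_pos: [0.4167, -0.2695, 0.2131]
tool_rot: [-0.001, 0.606, 0.795, 0.0]
contact_force: [-0.2, 0.3, -3.2]
gripper_width: 0.364
grasp_force: 60.7
```

```bash
python3 look.py w5
python3 - <<'E'
from h import *
from plant import manip
f,s=pickle.load(open('w5.pkl','rb')); R,t=wrist(f,s); p=np.round(proj(f,(.4777,-.2274,.135),R,t)).astype(int); print(p,s["gripper_width"],s["contact_force"])
im=f["image"]; Rt=rot(s); q=proj(f,s["tool_pos"]+Rt@[-.001,0,-.015],R,t); print(q)
a=im[max(p[1]-50,0):,][:100,p[0]-50:p[0]+50]; q=np.round(q).astype(int); b=im[q[1]-75:q[1]+75,q[0]-75:q[0]+75]; print(max(p[1]-50,0),p[0]-50,q[1]-75,q[0]-75)
cv2.imwrite('pics/c3.png',np.hstack([cv2.resize(a,(400,400),interpolation=2),cv2.resize(b,(400,400),interpolation=2)])[:,:,::-1])
E
```

```text
6.8833 [ 0.4167 -0.2695  0.2131] 105.36 [-7.250e-01 -2.390e-01  1.940e+00  1.000e-03  1.444e+00 -9.930e-01]
[[0.001, -0.965, -0.262, 0.067], [1.0, 0.001, -0.001, 0.0], [0.001, -0.262, 0.965, -0.128], [0.0, 0.0, 0.0, 1.0]]
(0.471, -0.228, 0.147) [456. 214.]
(0.471, -0.228, 0.117) [439. 202.]
(0.443, 0.117, 0.04) [ 575. -492.]
(0.417, 0.213, 0.05) [ 627. -861.]
[461 211] 0.36382166482456385 [-0.1674219   0.26566334 -3.23412023]
(np.float64(319.637885406537), np.float64(356.14279072103))
161 411 281 245
```

View pics/c3.png

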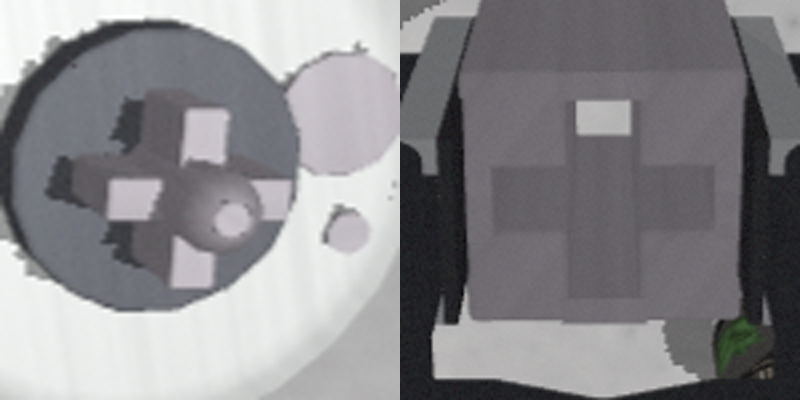

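The left crop shows the cross with rib ends at (108,199), (290,199), (207,109) and (192,287). The right crop shows the hub held square in the jaws, hole centre at crop (603,198.5).

Run:
```python
from h import *
f,s=pickle.load(open('w5.pkl','rb')); R,t=wrist(f,s); Rt=rot(s)
C=lambda u,v: cast(f,411+(u+.5)/4-.5,161+(v+.5)/4-.5,.135,R,t)
S=[]
for a,b in (((108,199),(290,199)),((192,287),(207,109))):
    A,B=C(*a),C(*b); d=B-A; S.append((A+B)/2); print(S[-1],np.linalg.norm(d),np.degrees(np.arctan2(d[1],d[0])))
k=400/150; h=cast(f,245+(203.5)/k-.5,281+199/k-.5,s["tool_pos"][2]+.0151,R,t); th=Rt.T@(h-s["tool_pos"])*1000
print("hole in tool",th); S=np.mean(S,0)
print("move",Rt.T@(S-h)*1000)
D=lambda u,v: cast(f,245+(u+.5)/k-.5,281+(v+.5)/k-.5,s["tool_pos"][2]+.0151,R,t)
for a,b in (((91,199),(314,197)),((203,297),(203,100))):
    d=D(*b)-D(*a); print(np.linalg.norm(d),np.degrees(np.arctan2(d[1],d[0])))
```

```text
[ 0.47708375 -0.22716928  0.135     ] 0.02256843683536922 15.408651634407367
[ 0.47714259 -0.22718441  0.135     ] 0.02247854289065273 105.56734017554227
hole in tool [ -0.59695997   0.35195864 -15.10193772]
move [25.15502657 69.20635386 93.15915555]
0.02502474907623807 16.022317787379823
0.024763006767669557 105.38999786755832
```

>>> play_rows(
  commands=[
    [9,25,0,0,0,0],
    [9,25,0,0,0,0],
    [7.2,19.3,0,0,0,0],
    [0,0,0,0,0,0],
    [0,0,0,0,0,0],
  ],
)

```text
time: 7.35
tool_pos: [0.4777, -0.2257, 0.214]
tool_rot: [-0.0, 0.605, 0.797, -0.0]
contact_force: [0.1, -1.0, -2.6]
gripper_width: 0.363
grasp_force: 61.0
```

>>> play_rows(
  commands=[
    [0,0,15,0,0,0],
    [0,0,15,0,0,0],
    [0,0,6,0,0,0],
    [0,0,0,0,0,0],
    [0,0,0,0,0,0],
  ],
)

```text
time: 7.77
tool_pos: [0.4768, -0.2275, 0.1782]
tool_rot: [-0.0, 0.606, 0.795, -0.0]
contact_force: [-0.2, 0.2, -2.4]
gripper_width: 0.366
grasp_force: 61.0
```

```bash
cat > chk.py <<'E'
from h import *
from plant import manip
s=manip.state(); Rt=rot(s); h=s["tool_pos"]+Rt@[-.0006,.0003,0]
print("time",s["time"],"tcp",s["tool_pos"].round(4),"err tool mm",(Rt.T@(np.array([.47711,-.22718,h[2]])-h)*1000).round(2)[:2],"under mm over seat",((s["tool_pos"][2]-.0251-.117)*1000).round(2),"yaw",np.degrees(np.arctan2(Rt[1,0],Rt[0,0])).round(2),"tilt",np.degrees(Rt[:2,2]).round(2),"F",s["contact_force"].round(1),"T",s["ft_torque"].round(2),s["gripper_width"].round(3))
E
python3 chk.py
```

```text
Traceback (most recent call last):
  File "chk.py", line 4, in <module>
    print("time",s["time"],"tcp",s["tool_pos"].round(4),"err tool mm",(Rt.T@(np.array([.47711,-.22718,h[2]])-h)*1000).round(2)[:2],"under mm over seat",((s["tool_pos"][2]-.0251-.117)*1000).round(2),"yaw",np.degrees(np.arctan2(Rt[1,0],Rt[0,0])).round(2),"tilt",np.degrees(Rt[:2,2]).round(2),"F",s["contact_force"].round(1),"T",s["ft_torque"].round(2),s["gripper_width"].round(3))
                                                                                                                                                                                                                                                                                                                                                              ^^^^^^^^^^^^^^^^^^^^^^^^
AttributeError: 'float' object has no attribute 'round'
```

```bash
sed -i 's/s\["gripper_width"\].round(3)/round(s["gripper_width"],3)/' chk.py; python3 chk.py
```

```text
time 7.7667 tcp [ 0.4768 -0.2275  0.1782] err tool mm [0.84 0.12] under mm over seat 36.05 yaw 105.37 tilt [-0.04  0.02] F [-0.2  0.2 -2.4] T [-0.09 -0.02 -0.03] 0.366
```

>>> play_rows(
  commands=[
    [0.4,0,0,0,0,0],
    [0,0,0,0,0,0],
    [0,0,0,0,0,0],
  ],
)

```text
time: 8.02
tool_pos: [0.4775, -0.2277, 0.1794]
tool_rot: [0.001, 0.606, 0.795, 0.0]
contact_force: [0.5, -0.5, -2.9]
gripper_width: 0.365
grasp_force: 61.0
```

```bash
python3 chk.py
```

```text
time 8.0167 tcp [ 0.4775 -0.2277  0.1794] err tool mm [ 1.18 -0.58] under mm over seat 37.28 yaw 105.37 tilt [ 0.08 -0.06] F [ 0.5 -0.5 -2.9] T [-0.01 -0.01 -0.04] 0.365
```

>>> play_rows(
  commands=[
    [0.5,0,0,0,0,0],
    [0,0,2,0,0,0],
    [0,0,2,0,0,0],
  ],
)

```text
time: 8.27
tool_pos: [0.4772, -0.2269, 0.1745]
tool_rot: [0.0, 0.606, 0.795, 0.0]
contact_force: [-0.6, 0.2, -2.3]
gripper_width: 0.368
grasp_force: 61.0
```

>>> play_rows(
  commands=[
    [0,0,2,0,0,0],
    [0,0,2,0,0,0],
    [0,0,0,0,0,0],
  ],
)

```text
time: 8.52
tool_pos: [0.4767, -0.2266, 0.1695]
tool_rot: [-0.001, 0.606, 0.795, -0.0]
contact_force: [-0.4, -0.0, -2.8]
gripper_width: 0.362
grasp_force: 61.0
```

```bash
python3 chk.py
```

```text
time 8.5167 tcp [ 0.4767 -0.2266  0.1695] err tool mm [-0.07 -0.04] under mm over seat 27.39 yaw 105.37 tilt [-0.06  0.04] F [-0.4 -0.  -2.8] T [ 0.02 -0.02  0.03] 0.362
```

>>> play_rows(
  commands=[
    [0,0,1.5,0,0,0],
    [0,0,1.5,0,0,0],
    [0,0,0,0,0,0],
  ],
)

```text
time: 8.77
tool_pos: [0.4769, -0.2267, 0.1669]
tool_rot: [-0.0, 0.606, 0.795, -0.0]
contact_force: [0.2, -0.0, -3.3]
gripper_width: 0.362
grasp_force: 61.0
```

>>> play_rows(
  commands=[
    [0,0,1.5,0,0,0],
    [0,0,1.5,0,0,0],
    [0,0,0,0,0,0],
  ],
)

```text
time: 9.02
tool_pos: [0.4768, -0.2267, 0.1639]
tool_rot: [-0.0, 0.606, 0.795, -0.0]
contact_force: [0.3, 0.9, -2.7]
gripper_width: 0.362
grasp_force: 60.9
```

```bash
python3 chk.py
```

```text
time 9.0167 tcp [ 0.4768 -0.2267  0.1639] err tool mm [ 0.07 -0.16] under mm over seat 21.79 yaw 105.38 tilt [-0.03  0.02] F [ 0.3  0.9 -2.7] T [-0.04 -0.01  0.05] 0.362
```

Pin is in with no side force. Continuing onto the ribs in small steps.

>>> play_rows(
  commands=[
    [0,0,1,0,0,0],
    [0,0,1,0,0,0],
    [0,0,1,0,0,0],
  ],
)

```text
time: 9.27
tool_pos: [0.477, -0.2268, 0.1613]
tool_rot: [0.0, 0.606, 0.795, 0.0]
contact_force: [0.1, 0.1, -2.8]
gripper_width: 0.364
grasp_force: 61.0
```

>>> play_rows(
  commands=[
    [0,0,0.7,0,0,0],
    [0,0,0.7,0,0,0],
    [0,0,0,0,0,0],
  ],
)

```text
time: 9.52
tool_pos: [0.4769, -0.2268, 0.1597]
tool_rot: [-0.0, 0.606, 0.795, -0.0]
contact_force: [0.0, 0.5, -2.9]
gripper_width: 0.361
grasp_force: 61.0
```

>>> play_rows(
  commands=[
    [0,0,0.7,0,0,0],
    [0,0,0.7,0,0,0],
    [0,0,0,0,0,0],
  ],
)

```text
time: 9.77
tool_pos: [0.4769, -0.2268, 0.1583]
tool_rot: [-0.0, 0.606, 0.795, -0.0]
contact_force: [0.8, 0.0, -1.9]
gripper_width: 0.365
grasp_force: 61.0
```

```bash
python3 chk.py
```

```text
time 9.7667 tcp [ 0.4769 -0.2268  0.1583] err tool mm [ 0.16 -0.25] under mm over seat 16.23 yaw 105.38 tilt [-0.01  0.01] F [ 0.8  0.  -1.9] T [-0.09  0.04 -0.03] 0.365
```

>>> play_rows(
  commands=[
    [0,0,1,0,0,0],
    [0,0,1,0,0,0],
    [0,0,1,0,0,0],
  ],
)

```text
time: 10.02
tool_pos: [0.477, -0.2268, 0.1554]
tool_rot: [-0.0, 0.606, 0.795, 0.0]
contact_force: [0.1, -0.6, -2.8]
gripper_width: 0.364
grasp_force: 61.0
```

>>> play_rows(
  commands=[
    [0,0,1.2,0,0,0],
    [0,0,1.2,0,0,0],
    [0,0,1.2,0,0,0],
  ],
)

```text
time: 10.27
tool_pos: [0.477, -0.2268, 0.1517]
tool_rot: [-0.0, 0.606, 0.795, 0.0]
contact_force: [-0.1, -0.2, -2.5]
gripper_width: 0.364
grasp_force: 61.0
```

>>> play_rows(
  commands=[
    [0,0,1.2,0,0,0],
    [0,0,1.2,0,0,0],
    [0,0,1.2,0,0,0],
  ],
)

```text
time: 10.52
tool_pos: [0.477, -0.2268, 0.1481]
tool_rot: [-0.0, 0.606, 0.795, 0.0]
contact_force: [1.0, -0.2, -2.5]
gripper_width: 0.363
grasp_force: 61.0
```

```bash
python3 chk.py
```

```text
time 10.5167 tcp [ 0.477  -0.2268  0.1481] err tool mm [ 0.22 -0.29] under mm over seat 6.04 yaw 105.37 tilt [-0.  0.] F [ 1.  -0.2 -2.5] T [-0.02 -0.03  0.01] 0.363
```

>>> play_rows(
  commands=[
    [0,0,1,0,0,0],
    [0,0,1,0,0,0],
    [0,0,1,0,0,0],
    [0,0,1,0,0,0],
  ],
)

```text
time: 10.85
tool_pos: [0.477, -0.2268, 0.1442]
tool_rot: [0.0, 0.606, 0.795, 0.0]
contact_force: [0.4, 0.9, -2.7]
gripper_width: 0.362
grasp_force: 61.0
```

>>> play_rows(
  commands=[
    [0,0,0.5,0,0,0],
    [0,0,0.5,0,0,0],
    [0,0,0,0,0,0],
  ],
)

```text
time: 11.1
tool_pos: [0.4769, -0.2268, 0.1432]
tool_rot: [-0.0, 0.606, 0.795, -0.0]
contact_force: [0.4, -0.4, -2.8]
gripper_width: 0.363
grasp_force: 61.0
```

>>> play_rows(
  commands=[
    [0,0,0.4,0,0,0],
    [0,0,0.3,0,0,0],
    [0,0,0,0,0,0],
  ],
)

```text
time: 11.35
tool_pos: [0.477, -0.2268, 0.1426]
tool_rot: [-0.0, 0.606, 0.795, 0.0]
contact_force: [-0.4, -0.1, -3.0]
gripper_width: 0.361
grasp_force: 60.9
```

```bash
python3 chk.py
```

```text
time 11.35 tcp [ 0.477  -0.2268  0.1426] err tool mm [ 0.22 -0.3 ] under mm over seat 0.46 yaw 105.38 tilt [-0.  0.] F [-0.4 -0.1 -3. ] T [ 0. -0. -0.] 0.361
```

>>> play_rows(
  commands=[
    [0,0,0,0,0,0],
    [0,0,0,0,0,0],
    [0,0,0,0,0,0],
    [0,0,0,0,0,0],
    [0,0,0,0,0,0],
  ],
  hand=42,
)

```text
time: 11.77
tool_pos: [0.4772, -0.2269, 0.143]
tool_rot: [0.0, 0.606, 0.795, 0.0]
contact_force: [-0.2, -0.1, -0.3]
gripper_width: 0.493
grasp_force: 0.0
```

>>> play_rows(
  commands=[
    [0,0,0,0,0,0],
    [0,0,0,0,0,0],
    [0,0,0,0,0,0],
    [0,0,0,0,0,0],
    [0,0,0,0,0,0],
  ],
  hand=10,
)

```text
time: 12.18
tool_pos: [0.4773, -0.2271, 0.1431]
tool_rot: [0.0, 0.606, 0.795, -0.0]
contact_force: [0.0, -0.2, 2.2]
gripper_width: 0.371
grasp_force: 60.1
```

```bash
python3 chk.py
```

```text
time 12.1833 tcp [ 0.4773 -0.2271  0.1431] err tool mm [ 0.53 -0.48] under mm over seat 0.97 yaw 105.38 tilt [ 0.04 -0.03] F [ 0.  -0.2  2.2] T [-0.04  0.07 -0.06] 0.371
```

>>> play_rows(
  commands=[
    [0,0,0,0,0,2],
    [0,0,0,0,0,3],
    [0,0,0,0,0,3],
    [0,0,0,0,0,3],
    [0,0,0,0,0,3],
  ],
)

```text
time: 12.6
tool_pos: [0.4772, -0.2263, 0.143]
tool_rot: [-0.0, 0.699, 0.715, 0.001]
contact_force: [-0.4, 2.3, 3.8]
gripper_width: 0.364
grasp_force: 60.3
```

>>> play_rows(
  commands=[
    [0,0,0,0,0,4],
    [0,0,0,0,0,4],
    [0,0,0,0,0,4],
    [0,0,0,0,0,4],
    [0,0,0,0,0,4],
  ],
)

```text
time: 13.02
tool_pos: [0.4777, -0.2263, 0.143]
tool_rot: [0.0, 0.813, 0.582, 0.001]
contact_force: [1.6, 2.2, 2.3]
gripper_width: 0.366
grasp_force: 60.2
```

```bash
python3 chk.py
```

```text
time 13.0167 tcp [ 0.4777 -0.2263  0.143 ] err tool mm [-0.38 -0.59] under mm over seat 0.94 yaw 71.21 tilt [0.1  0.05] F [1.6 2.2 2.3] T [ 0.32 -0.32  0.13] 0.366
```

Drives with small forces (0.13 N m moment about z). Continue.

>>> play_rows(
  commands=[
    [0,0,0,0,0,4],
    [0,0,0,0,0,4],
    [0,0,0,0,0,4],
    [0,0,0,0,0,4],
    [0,0,0,0,0,4],
  ],
)

```text
time: 13.43
tool_pos: [0.4781, -0.2266, 0.1431]
tool_rot: [0.001, 0.902, 0.432, 0.001]
contact_force: [4.4, 1.2, 1.4]
gripper_width: 0.369
grasp_force: 60.0
```

>>> play_rows(
  commands=[
    [0,0,0,0,0,4],
    [0,0,0,0,0,4],
    [0,0,0,0,0,4],
    [0,0,0,0,0,4],
    [0,0,0,0,0,4],
  ],
)

```text
time: 13.85
tool_pos: [0.4784, -0.2269, 0.1431]
tool_rot: [0.001, 0.963, 0.269, 0.002]
contact_force: [4.3, 0.0, -1.1]
gripper_width: 0.362
grasp_force: 59.9
```

>>> play_rows(
  commands=[
    [0,0,0,0,0,4],
    [0,0,0,0,0,4],
    [0,0,0,0,0,3],
    [0,0,0,0,0,0],
    [0,0,0,0,0,0],
  ],
)

```text
time: 14.27
tool_pos: [0.4784, -0.2271, 0.1431]
tool_rot: [0.001, 0.984, 0.177, 0.002]
contact_force: [5.7, -0.4, -0.4]
gripper_width: 0.366
grasp_force: 59.7
```

```bash
python3 chk.py
```

```text
time 14.2667 tcp [ 0.4784 -0.2271  0.1431] err tool mm [-0.7  -0.65] under mm over seat 1.0 yaw 20.39 tilt [ 0.24 -0.05] F [ 5.7 -0.4 -0.4] T [-0.13 -0.84  0.02] 0.366
```

>>> play_rows(
  commands=[
    [0,0,0,0,0,0],
    [0,0,0,0,0,0],
    [0,0,0,0,0,0],
    [0,0,0,0,0,0],
    [0,0,0,0,0,0],
  ],
  hand=70,
)

```text
time: 14.68
tool_pos: [0.4767, -0.2267, 0.1423]
tool_rot: [-0.0, 0.984, 0.177, -0.0]
contact_force: [0.2, -0.2, -0.0]
gripper_width: 0.815
grasp_force: 0.0
```

>>> play_rows(
  commands=[
    [0,0,0,0,0,0],
    [0,0,-10,0,0,0],
    [0,0,-25,0,0,0],
    [0,0,-35,0,0,0],
    [0,0,-35,0,0,0],
  ],
)

```text
time: 15.1
tool_pos: [0.4763, -0.2264, 0.2484]
tool_rot: [-0.001, 0.984, 0.177, -0.001]
contact_force: [0.1, 0.0, 0.1]
gripper_width: 0.818
grasp_force: 0.0
```

>>> play_rows(
  commands=[
    [0,0,-35,0,0,0],
    [0,0,0,0,0,0],
    [0,0,0,0,0,0],
    [0,0,0,0,0,0],
  ],
)

```text
time: 15.43
tool_pos: [0.4769, -0.2268, 0.2828]
tool_rot: [0.0, 0.984, 0.177, 0.0]
contact_force: [-0.2, -0.1, -1.2]
gripper_width: 0.824
grasp_force: 0.0
```

```bash
python3 look.py w6
python3 - <<'E'
from h import *
f,s=pickle.load(open('w6.pkl','rb')); R,t=wrist(f,s)
for z in (.157,.167): print(z,[np.round(proj(f,(.4771+a,-.2272+b,z),R,t),1) for a,b in ((0,0),)])
from plant import imaging
g=imaging.grab_frame("scene"); pickle.dump(g,open('s2.pkl','wb'))
a=f["image"][60:360,120:520]; b=cv2.resize(g["image"][205:325,240:400],(400,300),interpolation=2)
cv2.imwrite('pics/c4.png',np.hstack([a,b])[:,:,::-1])
E
```

```text
15.4333 [ 0.4769 -0.2268  0.2828] 20.38 [-0.585 -0.201  1.791 -0.     1.551  0.63 ]
[[0.001, -0.965, -0.264, 0.067], [1.0, 0.001, -0.001, -0.0], [0.001, -0.264, 0.965, -0.128], [0.0, 0.0, 0.0, 1.0]]
(0.471, -0.228, 0.147) [320. 239.]
(0.471, -0.228, 0.117) [320. 228.]
(0.443, 0.117, 0.04) [-80.  96.]
(0.417, 0.213, 0.05) [-217.   83.]
0.157 [array([321.8, 233.7])]
0.167 [array([321.8, 238. ])]
```

View pics/c4.png

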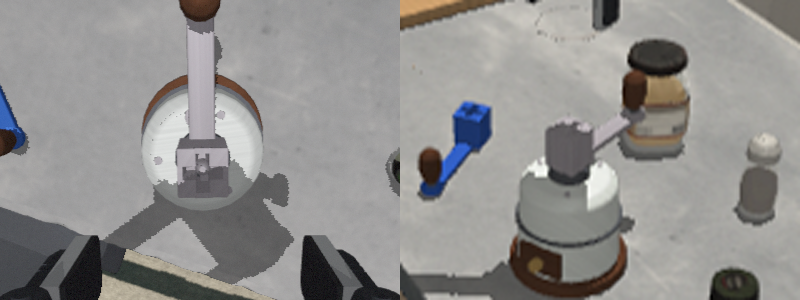

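The left crop shows the crank on the mill, its hub centred at full-image (323,232) and the pin visible in its hole. The right crop shows it sitting upright, with the jars and shaker standing. One check of its height from the knob's top, at about (334,233) in the scene image:

Run:
```python
from h import *
g=pickle.load(open('s2.pkl','rb')); g0=pickle.load(open('scene.pkl','rb')); a=np.radians(20.4)
for dz in (0,.006,.018):
    print(dz,"knob",np.round(proj(g,(.4771+.102*np.cos(a),-.2272+.102*np.sin(a),.169+dz)),1),"hub bot/top corners",[np.round(proj(g,(.4771+.016*(np.cos(a)*i-np.sin(a)*j),-.2272+.016*(np.sin(a)*i+np.cos(a)*j),z+dz)),1).tolist() for i,j in((-1,-1),) for z in (.117,.157)])
hs=cv2.cvtColor(g["image"],cv2.COLOR_RGB2HSV)[225:262,322:346]; m=(hs[...,1]>120)&(hs[...,2]<130); y,x=np.nonzero(m); print("brown rows",y.min()+225,np.bincount(y).tolist(), "cols",x.min()+322,x.max()+322)
gr=cv2.cvtColor(g["image"],cv2.COLOR_RGB2GRAY); print(gr[245:285,306:309].mean(1).astype(int).tolist())
```

```text
0 knob [334.2 234.3] hub bot/top corners [[308.1, 276.2], [308.3, 261.8]]
0.006 knob [334.3 232.1] hub bot/top corners [[308.2, 274.1], [308.3, 259.6]]
0.018 knob [334.5 227.8] hub bot/top corners [[308.2, 269.8], [308.4, 255.2]]
brown rows 229 [0, 0, 0, 0, 1, 0, 0, 1, 3, 6, 8, 8, 8, 8, 8, 9, 9, 9, 9, 9, 9, 9, 4, 0, 0, 0, 0, 0, 0, 0, 0, 0, 1, 1] cols 329 337
[162, 163, 165, 167, 167, 162, 170, 181, 189, 153, 93, 93, 92, 90, 90, 92, 93, 93, 93, 93, 93, 92, 93, 92, 93, 93, 93, 93, 93, 88, 68, 51, 50, 44, 100, 131, 121, 106, 112, 130]
```

Run:
```python
from h import *
g=pickle.load(open('s2.pkl','rb')); g0=pickle.load(open('scene.pkl','rb'))
th=np.linspace(0,2*np.pi,721)
for r,z in ((.02,.105),(.02,.117)):
    p=np.array([proj(g,(.4771+r*np.cos(t),-.2272+r*np.sin(t),z)) for t in th]); n=p[abs(p[:,0]-307)<1]; print(z,"front row at u=307",n[:,1].max().round(1),"min col",p[:,0].min().round(1),p[:,0].max().round(1))
print("pin tip before",np.round(proj(g,(.4771,-.2272,.147)),1))
a=np.radians(20.4)
for dz in (0,.006):print(dz,[np.round(proj(g,(.4771+.016*(np.cos(a)*i-np.sin(a)*j),-.2272+.016*(np.sin(a)*i+np.cos(a)*j),.117+dz)),1).tolist() for i,j in((-1,-1),(-1,1),(1,-1))])
gr=cv2.cvtColor(g["image"],cv2.COLOR_RGB2GRAY); print(gr[268:284,296:322])
```

```text
0.105 front row at u=307 279.8 min col 298.6 315.7
0.117 front row at u=307 275.6 min col 298.6 315.8
pin tip before [307.3 259.9]
0 [[308.1, 276.2], [297.5, 271.0], [316.8, 270.1]]
0.006 [[308.2, 274.1], [297.5, 268.9], [316.9, 268.0]]
[[208 233 124  87  92  94  93  94  94  93  91  93  94  91  89  88  90  90
   92  90  87 101 141 143 152 164]
 [207 226 123  86  91  94  93  94  94  93  92  92  95  89  90  88  90  91
   92  90  92  94 128 179 172 183]
 [181 226 145  87  91  94  93  93  94  93  92  93  94  89  89  88  90  92
   90  80  98 120 205 190 184 221]
 [221 242 215 119  79  98  94  94  94  93  92  93  94  90  89  88  91  91
   76  75 168 210 239 181 192 237]
 [239 241 243 142  53  80  91  96  95  93  92  93  94  89  90  90  91  81
   77  86 216 244 237 225 226 238]
 [239 242 243 110  39  48  70  81  90  89  93  94  94  90  90  78  71  60
   71  85 215 243 238 237 235 236]
 [244 246 246  71  41  47  48  56  69  68  79  90  96  90  78  57  46  47
   41  80 213 241 237 237 237 236]
 [210 209 202  85  41  47  49  50  49  49  55  70  81  72  56  49  48  44
   39  94 233 239 236 237 
[... 181 characters left out ...]
47  46  94
  201 231 240 237 237 236 236 236]
 [129 128 129 130 130 120 103  83  70  57  44  45  45  50  70  73  98 125
  215 242 236 236 236 236 236 236]
 [129 128 128 129 129 130 130 120 113 105 100 100 100 102 111 111 127 123
  143 244 237 235 235 235 235 234]
 [128 128 128 128 128 128 129 131 130 132 132 132 131 131 129 127 125 121
  144 245 239 238 238 236 233 227]
 [132 130 128 128 128 128 127 128 128 128 118 116 129 129 128 127 126 122
  145 245 239 239 239 235 227 220]
 [135 133 132 130 129 127 128 128 127 120  96  97 125 128 128 127 126 124
  149 249 241 236 231 223 219 216]
 [135 134 134 133 133 131 130 131 130 121 105 105 126 130 129 129 129 127
  151 246 236 225 220 214 212 214]]
```

With the boss's lower rim as reference (about 1 px offset), the hub's lower corners at (308,275.3) and (297.5,270) match the fully seated height. Handing in.

```bash
python3 -c "
from plant import manip; print(manip.job_done())"
```

```text
the job is handed in; nothing more can be done
None
```

The crank is fully home on the shoulder and released. With it gripped, I turned it about 85° clockwise, and the mill appeared to drive with it. The jars and salt shaker were left where they stood, and the job is handed in at about 15.5 s.

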